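# Close the component case: break the lid stay, lower the lid

### The job

The blue component case on the bench stands open on its locked lid stay. Break the stay at its red knuckle, which folds over towards the hinge, while the lid still stands up; then lower the lid gently until it is fully shut, without letting it drop (it has a bow handle for that), and let go. Leave the other things on the bench where they are.

Things in the scene. Friction and masses are not known exactly. Their poses are not given: they have to be found in the camera images.
- case: Blue steel case fixed to the bench, 210 mm deep (x), 280 long (y), rim 85 high, walls 4. Origin: centre of its underside. x points from its front to its hinge side, y along its length, z up; hinge line along y at x = +105, z = 85 mm. The stay stands inside the end wall at y = -140; foam with limb parts fills the rest, below 70 mm high. Its front looks obliquely to the robot's right.
- lid_hinge (a point): Middle of the lid's hinge line (rear rim of the case, 85 mm above the bench). Axes: the case's.
- lid (a joint): Lid angle, rad: 0 = open and locked as found (76 degrees up from shut), growing as it closes, 1.33 = fully shut. A blue hood 210 x 280 mm, 33 high, front edge bevelled, about 0.75 kg, weight 110 mm from the hinge. The hinge has 0.3 N m of friction: with the stay broken the lid stays where left down to about 0.3 rad; lower, its weight wins and it falls and slams unless held.
- lid_handle (a point): Centre of the bow handle's bar: round steel, 12 mm thick, 114 long, along case y, 50 mm off the bevel of the lid's front edge, legs at its ends. With t = 1.33 - (joint lid), it lies 233 cos t - 56 sin t mm from the hinge line towards the front and 233 sin t + 56 cos t above it. Shut: 56 mm over the rim, 28 ahead of the front wall, 23 above the lid's top. Axes: the lid's, when shut the case's.
- stay_knuckle (a joint): Fold of the two-link stay at its knuckle, rad: 0 = locked, just past straight, on its stop; 0.16 = in line; above that it is broken and folds, friction holding it where left; 2.8 = lid shut. Pushing the knuckle 30 mm over gives about 0.6 and lowers the lid only 0.05 rad. Locked, it keeps the lid from closing. Breaking it takes 2 to 5 N.
- stay_thumb (a point): Centre of the red thumb button on the knuckle: cylinder 18 mm thick, 28 long, axis along case y; steel links 15 mm wide lie at its end-wall end, a red cap beyond. Locked, it is 139 mm above the bench and 93 mm from the hinge line towards the front. It swings about stay_foot at radius 102 mm; to break the stay push on its upper front side, over and down towards the hinge, square to the line from stay_foot.
- stay_foot (a point): Lower pivot of the stay on the case's end wall, 58 mm above the bench, 155 mm from the hinge line towards the front; it lies in the same plane across the case as stay_thumb.
- torque_handle: Black and green torque handle lying on the bench in front of the case, 200 mm long, 30 mm thick; origin at its middle on the bench. Bystander.
- foot: Skin-coloured foot prosthesis, 235 by 85 mm, 145 mm high at the ankle tube; origin under its middle. Bystander.
- pylon: Aluminium tube with a clamp block at each end, 200 mm long, 42 mm high; origin under its middle. Bystander.
- sanding_block: Dark sanding sponge, 105 by 65 by 32 mm; origin under its middle. Bystander.
- tape_roll: White roll of tape, 96 mm across, 45 mm high; origin under its middle. Bystander.
- heat_gun: Green hot-air tool lying on its side, 225 mm long, 72 mm high; origin under its middle. Bystander.
- resin_jar: Jar with a white cap, 72 mm across, 100 mm high; origin under its middle. Bystander.

How it is judged:
By the outcome, as a careful person would: the job done as asked, in the order asked, and still so for the second after the job is handed in, with the robot touching nothing.
It also fails if it takes over 61 s, if anything falls off the work surface, if the arm or the gripper's body presses on something with over 40 N, if the wrist force passes 120 N, or if a joint passes its speed limit or range.

### The arm

A 6-joint arm with a two-finger parallel gripper is mounted at the origin on the work surface. World frame = base frame: x ahead of the robot, y to its left, z up, the work surface at z = 0. Lengths are in m, angles in rad, forces in N, time in s.
With the tool pointing down it reaches from about 0.275 to 0.825 m from the base axis. Payload 4.9 kg.
Tool frame: the origin (TCP) lies at the very end of the fingers, on their centre line; the grasp point (between the pads) lies 19 mm behind it; z points along the fingers, y is the line along which they close (so a half turn about z gives the same grasp; the last joint's range is limited). The gripper opens to 85 mm and grips with 20 to 120 N. Pads are 22 mm wide; open, the fingers measure 114 mm over their backs; the gripper's body (76 mm by 85 mm) begins 54 mm behind the grasp point. The pads swing forward as they close: fully open they stand 13 mm farther back than shut.
Start: joints at [-0.134, 0.326, -0.193, 1.052, 0, 1.437], TCP at [0.55, 0, 0.21] pointing down, gripper open.
Joint ranges: [-2.65, 2.65], [-0.97, 1.79], [-1.3, 1.35], [-1.93, 2.1], [-1.47, 1.37], [-3.14, 3.14]. Speed limits (rad/s): [2.57, 2.57, 3.14, 3.14, 3.14, 3.14].

### API

Orientations are given as a unit quaternion [x, y, z, w].
In Python, from bench import arm gives the robot as it stands.
- The arm moves only by the tool play_rows, never from a script. Its argument "series" is a list of rows, each an object with "linear": the shift along the tool's x, y, z in m, a list of three; "rot": the turn, a rotation vector about the tool's x, y, z in rad, a list of three; "jaw": the finger opening in m, from 0 to 0.0854. A call has 1 to 12 rows; each row is the pose to reach, as a shift and turn from the pose commanded when the call began, along the tool's axes at that moment; what a row does not reach only later rows make up. A row lasts 1/10 s, in which the tool goes at most 50 mm and 8.59 degrees, less where a joint would pass 70% of its speed; a pose out of reach is approached as far as the arm can. A call with a gripper value outside its range is refused whole. The fingers move at their own pace and stop on an object; "grip_force" is the grip in N (left out, the last holds). Time passes only in rows, so rows that repeat a pose let the fingers close. It gives the time, the measured TCP pose, the force, the opening and the grip force at its end, in the units of the state.
- arm.observe(): the state, without advancing time (a new reading comes with each control period).
- arm.get_image(name): name is "scene" or "side" or "wrist"; returns the picture (384x512x3 uint8, blue, green, red); there is no depth.
- arm.get_calibration(name): a dict with "camera_matrix" (3x3 intrinsics, pixels), "dist" ([k1, k2, p1, p2, k3] as OpenCV has them; the pictures are not rectified), "R" (3x3) and "t" (3): a world point X has camera coordinates R X + t; the wrist camera has in their place "tool_from_camera" (4x4, takes a point from camera to tool coordinates, whose origin is the TCP and whose axes are the flange's). Camera axes: x right, y down, z forward; pixel columns grow to the right and rows downward; lengths in m; the calibration is good to about 2 mm. A picture is of the moment at which its call begins: read the wrist's pose just before it. get_calibration takes no time and is no camera call.
- arm.sign_off(): hands the job in; it is judged then, once.
The state is a dict: "clock": time; "joint_positions": joint angles; "joint_velocities": joint speeds; "joint_efforts": joint torques, N m; "eef_pos": TCP position; "tcp_rot": TCP orientation; "contact_force": force on the tool from outside, world axes, zero at the start; "wrist_torque": the same for the moment, N m; "opening": finger opening in m; "finger_force": force on a finger pad.
Only numpy, scipy, OpenCV 4.12 (cv2) and the standard library are available. Lean on these libraries where they do the work, as an engineer would, in place of code of your own. Each camera call takes 0.05 s, during which the arm holds its last target. There are 200 camera calls.

## Working session

There is one attempt and no reset: what is moved stays moved. The work goes in short steps, Python scripts to look and compute and a tool call to move; the robot and the scene stay as the last step left them, time stands still between calls to the robot, and variables do not carry over. Pictures are saved under pics/ and viewed, at most 10 in all, crops included, and the job is handed in when it is done.

Besides the shell and the picture viewer there is one more tool, called after "Call:" by a JSON object that holds its "method" and its "body". play_rows: Moves the arm, as the interface text tells. Its arguments: {"type":"object","properties":{"series":{"type":"array"},"grip_force":{"type":"number"}},"required":["series"]}

```bash
mkdir -p pics
python3 - <<'E'
from bench import arm
import cv2,numpy as np
for n in("scene","side"):
    cv2.imwrite(f"pics/{n}0.png",arm.get_image(n)); c=arm.get_calibration(n)
    R=np.array(c["R"]);t=np.array(c["t"]);print(n,-R.T@t,R[2])
s=arm.observe();print(s["eef_pos"],s["tcp_rot"],s["clock"],arm.get_calibration("wrist")["tool_from_camera"])
E
```

```text
scene [1.31800216 0.57436937 1.58588831] [-0.46296475 -0.32900643 -0.82305432]
side [-0.06375106 -0.49415878  1.15242015] [ 0.46988295  0.43797171 -0.76641424]
[5.49443164e-01 8.22149646e-05 2.09084398e-01] [ 7.07114481e-01  7.07098657e-01 -4.59914354e-04 -6.23185256e-04] 0.1 [[ 7.74157456e-04 -9.57735841e-01 -2.87648152e-01  7.38391272e-02]
 [ 9.99998610e-01  3.16573202e-04  1.63728804e-03 -9.71009414e-04]
 [-1.47702774e-03 -2.87649020e-01  9.57734754e-01 -1.63137222e-01]
 [ 0.00000000e+00  0.00000000e+00  0.00000000e+00  1.00000000e+00]]
```

View pics/scene0.png

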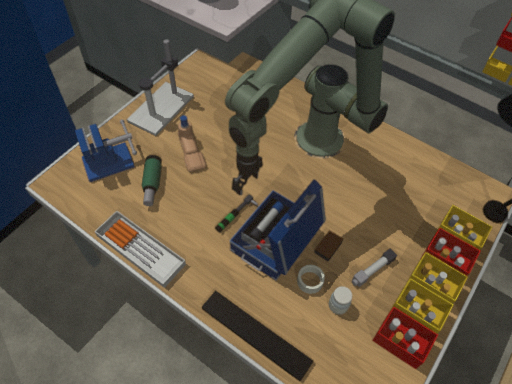

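View pics/side0.png

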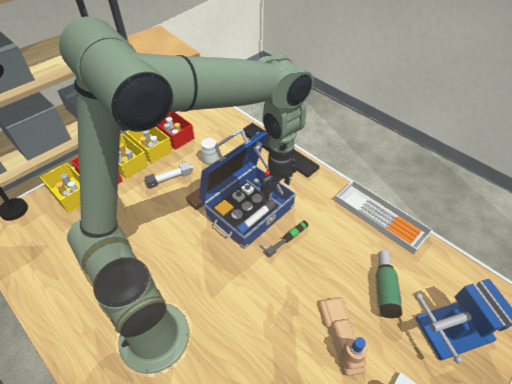

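Run:
```python
import cv2
a=cv2.imread("pics/scene0.png")[170:290,205:345];b=cv2.imread("pics/side0.png")[115:255,185:325]
cv2.imwrite("pics/sc1.png",cv2.resize(a,None,fx=5,fy=5,interpolation=2))
cv2.imwrite("pics/si1.png",cv2.resize(b[:120],None,fx=5,fy=5,interpolation=2)); cv2.imwrite("pics/si1.png",cv2.resize(b,None,fx=4.2,fy=4.2,interpolation=2))
```

```text
(no output)
```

View pics/sc1.png

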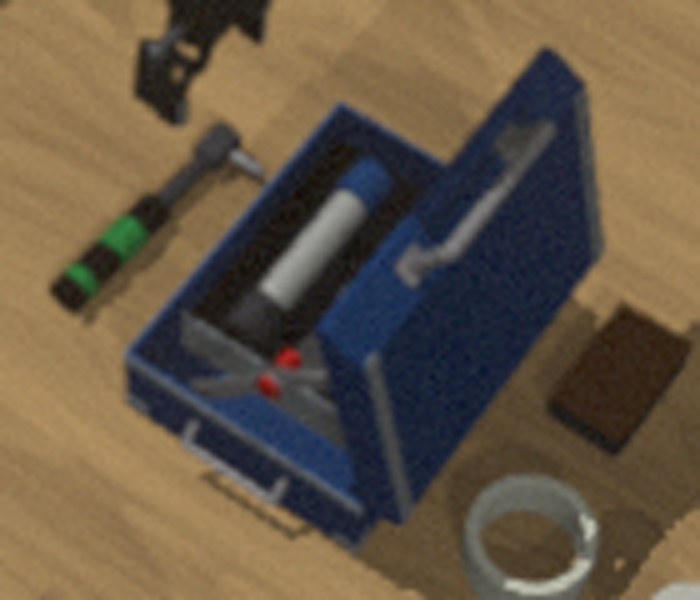

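View pics/si1.png

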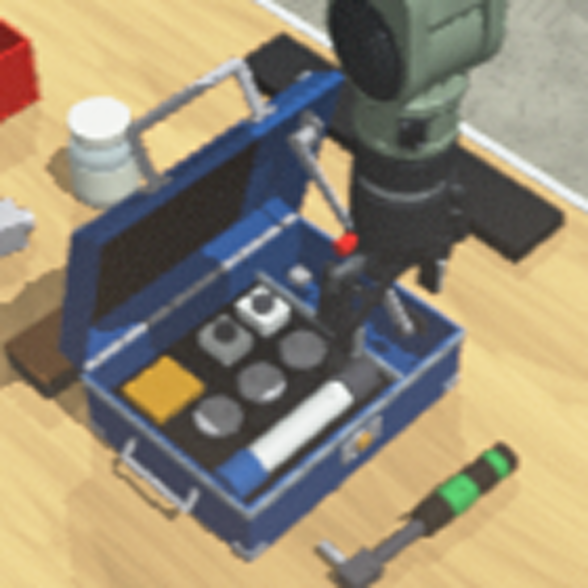

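```bash
cat > h.py <<'E'
import cv2,numpy as np
from scipy.optimize import least_squares
from scipy.spatial.transform import Rotation as Ro
from bench import arm
C={n:arm.get_calibration(n) for n in("scene","side")}
def proj(n,X):
    c=C[n];return cv2.projectPoints(np.atleast_2d(X).astype(float),cv2.Rodrigues(np.array(c["R"]))[0],np.array(c["t"]),np.array(c["camera_matrix"]),np.array(c["dist"]))[0][:,0]
def w(p,P):
    x,y,a=p;P=np.atleast_2d(P);c,s=np.cos(a),np.sin(a)
    return np.c_[x+c*P[:,0]-s*P[:,1],y+s*P[:,0]+c*P[:,1],P[:,2]]
E
python3 - <<'E'
from h import *
sc=lambda u,v:(205+u/5,170+v/5); si=lambda u,v:(185+u/4.2,115+v/4.2)
L=[("scene",(-.105,-.14,.085),sc(127,352)),("scene",(-.105,.14,.085),sc(342,103)),("scene",(-.105,-.14,0),sc(130,400)),
("side",(-.105,-.14,.085),si(462,330)),("side",(-.105,.14,.085),si(245,512)),("side",(.105,.14,.085),si(88,378)),("side",(-.105,.14,0),si(247,555))]
f=lambda p:np.concatenate([proj(n,w(p,X))[0]-q for n,X,q in L])
r=least_squares(f,[.75,.05,1.2]);print(r.x,r.fun.reshape(-1,2).round(1))
p=r.x
g=lambda y:np.concatenate([proj("scene",w(p,[.012,y[0],.139]))[0]-sc(288,358),proj("side",w(p,[.012,y[0],.139]))[0]-si(345,242)])
q=least_squares(g,[-.1]);print(q.x,q.fun)
t=1.33;h=[.105-(.233*np.cos(t)-.056*np.sin(t)),0,.085+.233*np.sin(t)+.056*np.cos(t)]
print("handle",w(p,h),proj("scene",w(p,h)),proj("side",w(p,h)))
print("thumb",w(p,[.012,q.x[0],.139]))
E
```

```text
[0.55424749 0.13427583 1.58041066] [[-0.9 -0.2]
 [-0.7 -0.7]
 [-0.9  0.9]
 [-0.2 -0.7]
 [-0.1 -0.6]
 [-2.1 -1.4]
 [-0.1  2. ]]
[-0.10099259] [-0.60275651  0.61727115 -0.94118607  0.41321528]
handle [[0.55324935 0.23809042 0.32463223]] [[304.73199259 207.3623937 ]] [[228.19065542 137.30365641]]
thumb [[0.65512004 0.14724623 0.139     ]]
```

Call:
{"method": "play_rows", "body": {"series": [{"linear": [0.02, 0.03, 0], "rot": [0, 0.13, 0], "jaw": 0}, {"linear": [0.04, 0.06, 0], "rot": [0, 0.26, 0], "jaw": 0}, {"linear": [0.05, 0.08, 0], "rot": [0, 0.4, 0], "jaw": 0}, {"linear": [0.06, 0.105, 0], "rot": [0, 0.54, 0], "jaw": 0}, {"linear": [0.07, 0.105, 0], "rot": [0, 0.67, 0], "jaw": 0}, {"linear": [0.083, 0.105, 0.008], "rot": [0, 0.8, 0], "jaw": 0}, {"linear": [0.083, 0.105, 0.008], "rot": [0, 0.8, 0], "jaw": 0}, {"linear": [0.083, 0.105, 0.008], "rot": [0, 0.8, 0], "jaw": 0}, {"linear": [0.083, 0.105, 0.008], "rot": [0, 0.8, 0], "jaw": 0}]}}

```text
clock: 1.0
eef_pos: [0.6555, 0.0834, 0.2032]
tcp_rot: [0.651, 0.652, 0.275, -0.274]
contact_force: [0.5, -0.5, 0.1]
opening: -0.0001
finger_force: 0.0
```

Run:
```python
from h import *
s=arm.observe();im=arm.get_image("wrist");cv2.imwrite("pics/w1.png",im)
T=np.eye(4);T[:3,:3]=Ro.from_quat(s["tcp_rot"]).as_matrix();T[:3,3]=s["eef_pos"]
c=arm.get_calibration("wrist");M=np.linalg.inv(T@np.array(c["tool_from_camera"]))
X=np.array([[.655,.147,.139],s["eef_pos"]])
print(s["clock"],s["eef_pos"],T[:3,:3].round(3),np.round(s["joint_positions"],2),s["opening"])
print(cv2.projectPoints(X,cv2.Rodrigues(M[:3,:3])[0],M[:3,3],np.array(c["camera_matrix"]),np.array(c["dist"]))[0][:,0])
```

```text
1.0 [0.65553195 0.08340043 0.20315706] [[-0.002  1.     0.001]
 [ 0.698  0.001  0.716]
 [ 0.716  0.003 -0.698]] [-0.33  0.7   0.14  1.33  0.74  1.11] -0.0001256491709758678
[[261.31266374 188.01900042]
 [262.51666548 228.77300243]]
```

View pics/w1.png

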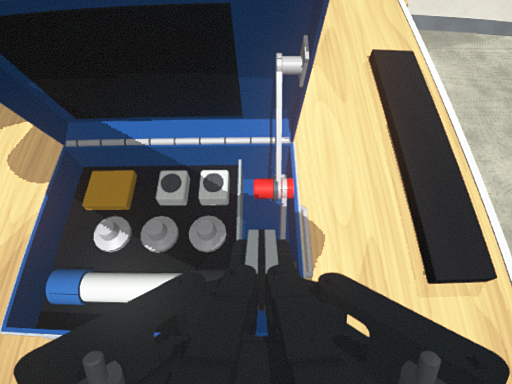

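Call:
{"method": "play_rows", "body": {"series": [{"linear": [0, 0.002, 0.03], "rot": [0, 0, 0], "jaw": 0}, {"linear": [0, 0.002, 0.055], "rot": [0, 0, 0], "jaw": 0}, {"linear": [0, 0.002, 0.07], "rot": [0, 0, 0], "jaw": 0}, {"linear": [0, 0.002, 0.077], "rot": [0, 0, 0], "jaw": 0}, {"linear": [0, 0.002, 0.083], "rot": [0, 0, 0], "jaw": 0}, {"linear": [0, 0.002, 0.088], "rot": [0, 0, 0], "jaw": 0}, {"linear": [0, 0.002, 0.093], "rot": [0, 0, 0], "jaw": 0}, {"linear": [0, 0.002, 0.097], "rot": [0, 0, 0], "jaw": 0}, {"linear": [0, 0.002, 0.101], "rot": [0, 0, 0], "jaw": 0}, {"linear": [0, 0.002, 0.105], "rot": [0, 0, 0], "jaw": 0}]}}

```text
clock: 2.05
eef_pos: [0.6572, 0.1582, 0.1286]
tcp_rot: [0.651, 0.651, 0.275, -0.275]
contact_force: [-1.2, -1.5, 1.1]
opening: -0.0
finger_force: 0.7
```

Call:
{"method": "play_rows", "body": {"series": [{"linear": [0, 0, 0.004], "rot": [0, 0, 0], "jaw": 0}, {"linear": [0, 0, 0.008], "rot": [0, 0, 0], "jaw": 0}, {"linear": [0, 0, 0.01], "rot": [0, 0, 0], "jaw": 0}, {"linear": [0, 0, 0.01], "rot": [0, 0, 0], "jaw": 0}]}}

```text
clock: 2.45
eef_pos: [0.6569, 0.1658, 0.1214]
tcp_rot: [0.651, 0.651, 0.275, -0.276]
contact_force: [-0.8, 0.2, 0.0]
opening: 0.0003
finger_force: 0.0
```

Run:
```python
from h import *
cv2.imwrite("pics/w2.png",arm.get_image("wrist"))
```

```text
(no output)
```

View pics/w2.png

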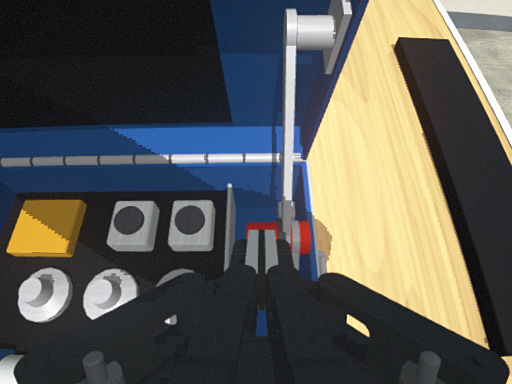

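Call:
{"method": "play_rows", "body": {"series": [{"linear": [0, 0, -0.03], "rot": [0, 0, 0], "jaw": 0}, {"linear": [0, 0, -0.07], "rot": [0, 0, 0], "jaw": 0}, {"linear": [0, -0.01, -0.11], "rot": [0, 0, 0], "jaw": 0}, {"linear": [0.03, -0.03, -0.14], "rot": [0, -0.13, 0], "jaw": 0}, {"linear": [0.06, -0.05, -0.16], "rot": [0, -0.26, 0], "jaw": 0}, {"linear": [0.09, -0.07, -0.18], "rot": [0, -0.4, 0], "jaw": 0.02}, {"linear": [0.12, -0.09, -0.21], "rot": [0, -0.54, 0], "jaw": 0.04}, {"linear": [0.143, -0.1, -0.23], "rot": [0, -0.67, 0], "jaw": 0.06}, {"linear": [0.143, -0.1, -0.23], "rot": [0, -0.8, 0], "jaw": 0.06}, {"linear": [0.143, -0.1, -0.23], "rot": [0, -0.8, 0], "jaw": 0.06}, {"linear": [0.143, -0.1, -0.23], "rot": [0, -0.8, 0], "jaw": 0.06}]}}

```text
clock: 3.6
eef_pos: [0.5566, 0.1011, 0.3841]
tcp_rot: [0.706, 0.708, 0.0, -0.001]
contact_force: [-0.1, 0.4, 0.2]
opening: 0.0601
finger_force: 0.0
```

Run:
```python
from h import *
s=arm.observe();print(s["eef_pos"],Ro.from_quat(s["tcp_rot"]).as_matrix().round(3),np.round(s["joint_positions"],2))
```

```text
[0.55659365 0.10110491 0.38408804] [[-0.002  1.    -0.001]
 [ 1.     0.002  0.001]
 [ 0.001 -0.001 -1.   ]] [0.05 0.31 0.23 1.49 0.   1.62]
```

Call:
{"method": "play_rows", "body": {"series": [{"linear": [0, 0, -0.02], "rot": [0, 0, -0.14], "jaw": 0.06}, {"linear": [0, 0, -0.02], "rot": [0, 0, -0.28], "jaw": 0.06}, {"linear": [0.02, 0, -0.02], "rot": [0, 0, -0.42], "jaw": 0.06}, {"linear": [0.04, 0, -0.02], "rot": [0, 0, -0.56], "jaw": 0.06}, {"linear": [0.06, 0, -0.02], "rot": [0, 0, -0.7], "jaw": 0.06}, {"linear": [0.08, 0, -0.02], "rot": [0, 0, -0.84], "jaw": 0.06}, {"linear": [0.1, 0, -0.02], "rot": [0, 0, -0.98], "jaw": 0.06}, {"linear": [0.125, 0, -0.02], "rot": [0, 0, -1.12], "jaw": 0.06}, {"linear": [0.125, 0, -0.02], "rot": [0, 0, -1.26], "jaw": 0.06}, {"linear": [0.125, 0, -0.02], "rot": [0, 0, -1.4], "jaw": 0.06}, {"linear": [0.125, 0, -0.02], "rot": [0, 0, -1.56], "jaw": 0.06}, {"linear": [0.125, 0, -0.02], "rot": [0, 0, -1.56], "jaw": 0.06}]}}

```text
clock: 4.8
eef_pos: [0.5573, 0.2236, 0.4028]
tcp_rot: [0.007, 1.0, 0.0, -0.002]
contact_force: [0.1, 0.3, -0.5]
opening: 0.0599
finger_force: 0.0
```

Run:
```python
from h import *
s=arm.observe();im=arm.get_image("wrist");cv2.imwrite("pics/w3.png",im)
T=np.eye(4);T[:3,:3]=Ro.from_quat(s["tcp_rot"]).as_matrix();T[:3,3]=s["eef_pos"]
c=arm.get_calibration("wrist");M=np.linalg.inv(T@np.array(c["tool_from_camera"]))
X=np.array([[.553,.226,.324],[.503,.226,.324],[.603,.226,.324],s["eef_pos"]])
print(s["clock"],s["eef_pos"],T[:3,:3].round(3),np.round(s["joint_positions"],2))
print(cv2.projectPoints(X,cv2.Rodrigues(M[:3,:3])[0],M[:3,3],np.array(c["camera_matrix"]),np.array(c["dist"]))[0][:,0])
```

```text
4.8 [0.55727496 0.22357175 0.40277562] [[-1.     0.013 -0.003]
 [ 0.013  1.     0.   ]
 [ 0.003  0.    -1.   ]] [0.26 0.4  0.4  1.57 0.   0.27]
[[263.2860512  186.47752223]
 [262.62550016 125.82834392]
 [263.86594127 240.6745931 ]
 [260.31474589 230.30427222]]
```

View pics/w3.png

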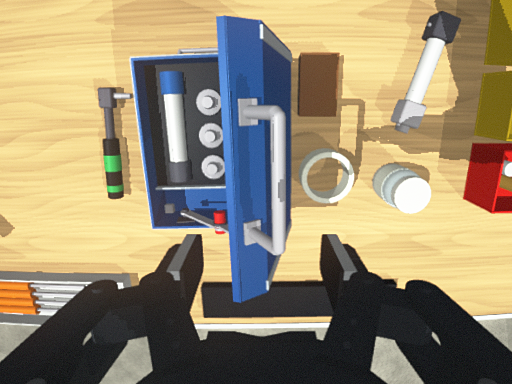

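Call:
{"method": "play_rows", "body": {"series": [{"linear": [0.002, 0.015, 0.02], "rot": [0, 0, 0], "jaw": 0.06}, {"linear": [0.002, 0.015, 0.05], "rot": [0, 0, 0], "jaw": 0.06}, {"linear": [0.002, 0.015, 0.08], "rot": [0, 0, 0], "jaw": 0.06}, {"linear": [0.002, 0.015, 0.097], "rot": [0, 0, 0], "jaw": 0.06}, {"linear": [0.002, 0.015, 0.097], "rot": [0, 0, 0], "jaw": 0.05}, {"linear": [0.002, 0.015, 0.097], "rot": [0, 0, 0], "jaw": 0.03}, {"linear": [0.002, 0.015, 0.097], "rot": [0, 0, 0], "jaw": 0.02}, {"linear": [0.002, 0.015, 0.097], "rot": [0, 0, 0], "jaw": 0.016}], "grip_force": 30}}

```text
clock: 5.65
eef_pos: [0.5559, 0.2402, 0.3089]
tcp_rot: [0.006, 1.0, 0.0, 0.001]
contact_force: [-0.0, -0.3, 0.3]
opening: 0.0161
finger_force: 0.0
```

Call:
{"method": "play_rows", "body": {"series": [{"linear": [0, 0, 0], "rot": [0, 0, 0], "jaw": 0.01}, {"linear": [0, 0, 0], "rot": [0, 0, 0], "jaw": 0.006}, {"linear": [0, 0, 0], "rot": [0, 0, 0], "jaw": 0.006}, {"linear": [0, 0, 0], "rot": [0, 0, 0], "jaw": 0.006}]}}

```text
clock: 6.05
eef_pos: [0.5558, 0.2391, 0.3084]
tcp_rot: [0.006, 1.0, -0.001, 0.001]
contact_force: [0.3, -6.1, 6.0]
opening: 0.0063
finger_force: 3.4
```

Run:
```python
from h import *
s=arm.observe();cv2.imwrite("pics/w4.png",arm.get_image("wrist"))
print(s["eef_pos"],s["opening"],s["finger_force"],s["contact_force"])
```

```text
[0.55575203 0.23911281 0.30841315] 0.006297683410190796 3.410997837781906 [ 0.29265117 -6.11790903  5.98684357]
```

View pics/w4.png

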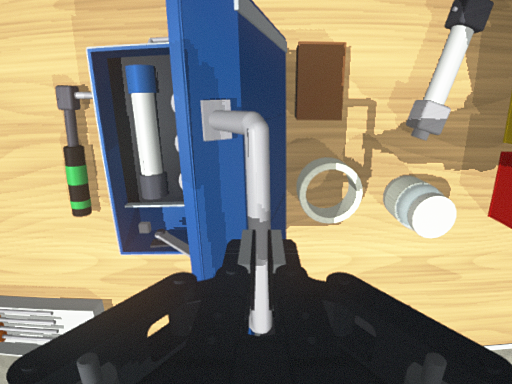

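Run:
```python
import cv2
cv2.imwrite("pics/w4z.png",cv2.resize(cv2.imread("pics/w4.png")[190:345,180:340],None,fx=3.8,fy=3.8,interpolation=2))
```

```text
(no output)
```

View pics/w4z.png

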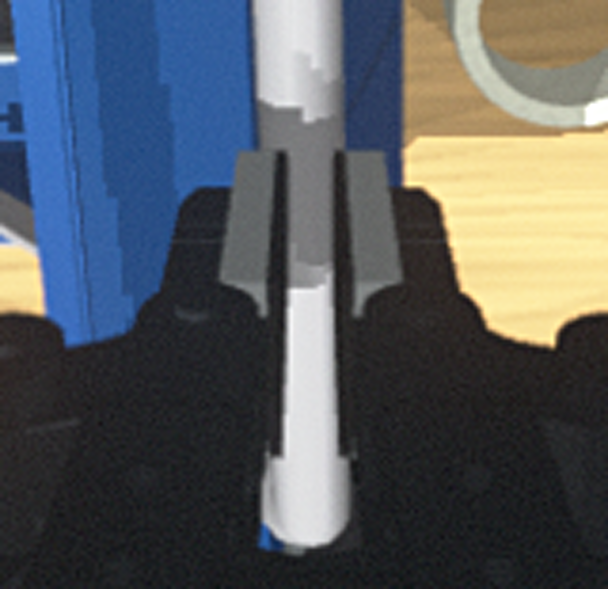

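Call:
{"method": "play_rows", "body": {"series": [{"linear": [0, 0, 0], "rot": [0, 0, 0], "jaw": 0.02}, {"linear": [0, 0, 0], "rot": [0, 0, 0], "jaw": 0.035}, {"linear": [0, 0, 0], "rot": [0, 0, 0], "jaw": 0.035}, {"linear": [0, 0, 0.005], "rot": [0, 0, 0], "jaw": 0.035}, {"linear": [0, 0, 0.01], "rot": [0, 0, 0], "jaw": 0.035}, {"linear": [0, 0, 0.014], "rot": [0, 0, 0], "jaw": 0.035}, {"linear": [0, 0, 0.014], "rot": [0, 0, 0], "jaw": 0.02}, {"linear": [0, 0, 0.014], "rot": [0, 0, 0], "jaw": 0.016}, {"linear": [0, 0, 0.014], "rot": [0, 0, 0], "jaw": 0.014}]}}

```text
clock: 7.0
eef_pos: [0.5549, 0.2391, 0.2932]
tcp_rot: [0.006, 1.0, -0.001, -0.0]
contact_force: [-0.6, -4.1, -1.9]
opening: 0.014
finger_force: 1.9
```

Call:
{"method": "play_rows", "body": {"series": [{"linear": [0, 0, 0], "rot": [0, 0, 0], "jaw": 0.01}, {"linear": [0, 0, 0], "rot": [0, 0, 0], "jaw": 0.006}, {"linear": [0, 0, 0], "rot": [0, 0, 0], "jaw": 0.006}, {"linear": [0, 0, 0], "rot": [0, 0, 0], "jaw": 0.006}]}}

```text
clock: 7.4
eef_pos: [0.5549, 0.2385, 0.2933]
tcp_rot: [0.006, 1.0, -0.002, -0.0]
contact_force: [-0.9, -6.1, -0.8]
opening: 0.0106
finger_force: 29.1
```

Run:
```python
from h import *
s=arm.observe();im=arm.get_image("wrist");cv2.imwrite("pics/w5.png",im)
print(s["eef_pos"],s["opening"],s["finger_force"],s["contact_force"],arm.get_calibration("wrist")["camera_matrix"])
# bar brightness profile at rows above tips
for r in(180,200,215):print(r,im[r,236:290:2].mean(1).astype(int))
```

```text
[0.55490933 0.23847454 0.29325959] 0.010606083479141944 29.14826810359955 [-0.92631597 -6.10437722 -0.7843406 ] [[300.95289829   0.         261.19450965]
 [  0.         300.95289829 189.73755916]
 [  0.           0.           1.        ]]
180 [100 103 103  99  81 123 195 209 217 223 232 217 204 197 183 167 144 120
  90  67  68  68  65  66  72  72 108]
200 [100 102 100 103  96  76 184 205 212 220 224 218 206 197 185 167 148 120
  92  66  69  72  68  67  63  66 137]
215 [ 97 102 101 100 102  63 161 198 211 217 221 219 206 197 187 175 150 125
  96  66  67  61  71  70  69  66 123]
```

Run:
```python
from h import *
c=arm.get_calibration("wrist");K=np.array(c["camera_matrix"]);D=np.array(c["dist"]);TC=np.array(c["tool_from_camera"])
def pr(pos,q,X):
    T=np.eye(4);T[:3,:3]=Ro.from_quat(q).as_matrix();T[:3,3]=pos;M=np.linalg.inv(T@TC)
    return cv2.projectPoints(np.atleast_2d(X),cv2.Rodrigues(M[:3,:3])[0],M[:3,3],K,D)[0][:,0]
p=(.55425,.13428,1.5804)
for name,pos,q in(("w1",[.65553,.0834,.20316],[.651,.652,.275,-.274]),("w3",[.55727,.22357,.40278],[.007,1,0,-.002])):
    im=cv2.imread(f"pics/{name}.png").astype(int);m=((im[...,2]>120)&(im[...,1]<70)&(im[...,0]<70))
    m=m[:,:330]&(np.arange(330)[None]>200);ys,xs=np.nonzero(m);print(name,xs.mean(),ys.mean(),xs.min(),xs.max(),ys.min(),ys.max())
    for d in(0,.01,.02,.03,.04):
        a=np.arctan2(81,62)-d/.102;print(d,pr(pos,q,w(p,[-.05+.102*np.cos(a),-.1025,.058+.102*np.sin(a)])).round(1))
# bar points at lid angles, current pose
s=arm.observe()
for th in(0,.03,.06):
    t=1.33-th;print(th,[pr(*a,w(p,[.105-(.233*np.cos(t)-.056*np.sin(t)),0,.085+.233*np.sin(t)+.056*np.cos(t)])).round(1) for a in(([.55727,.22357,.40278],[.007,1,0,-.002]),(s["eef_pos"],s["tcp_rot"]))])
```

```text
w1 269.5732087227414 188.3271028037383 254 292 178 198
0 [[261.7 188.6]]
0.01 [[261.5 184.7]]
0.02 [[261.4 182.1]]
0.03 [[261.3 180.6]]
0.04 [[261.3 180.2]]
w3 219.06993006993008 218.56643356643357 214 225 211 233
0 [[211.6 218.9]]
0.01 [[217.2 217.3]]
0.02 [[222.2 215.5]]
0.03 [[226.7 213.6]]
0.04 [[230.6 211.6]]
0 [array([[277.8, 186.8]]), array([[259.2, 253.9]])]
0.03 [array([[269.2, 187. ]]), array([[244.6, 253.9]])]
0.06 [array([[260.6, 187.1]]), array([[230.1, 253.8]])]
```

Call:
{"method": "play_rows", "body": {"series": [{"linear": [0, -0.0015, 0], "rot": [0, 0, 0], "jaw": 0}, {"linear": [0, -0.003, 0], "rot": [0, 0, 0], "jaw": 0}, {"linear": [0, -0.005, 0], "rot": [0, 0, 0], "jaw": 0}, {"linear": [0, -0.007, 0.0001], "rot": [0, 0, 0], "jaw": 0}, {"linear": [0, -0.009, 0.0002], "rot": [0, 0, 0], "jaw": 0}, {"linear": [0, -0.012, 0.0004], "rot": [0, 0, 0], "jaw": 0}], "grip_force": 40}}

```text
clock: 8.05
eef_pos: [0.5551, 0.2288, 0.2931]
tcp_rot: [0.005, 1.0, 0.001, 0.0]
contact_force: [0.6, 3.1, -2.4]
opening: 0.0104
finger_force: 39.1
```

Call:
{"method": "play_rows", "body": {"series": [{"linear": [0, -0.0048, 0.0003], "rot": [0, 0, 0], "jaw": 0}, {"linear": [0, -0.0096, 0.0007], "rot": [0, 0, 0], "jaw": 0}, {"linear": [0, -0.0143, 0.0012], "rot": [0, 0, 0], "jaw": 0}, {"linear": [0, -0.0191, 0.0018], "rot": [0, 0, 0], "jaw": 0}, {"linear": [0, -0.0238, 0.0025], "rot": [0, 0, 0], "jaw": 0}, {"linear": [0, -0.0285, 0.0032], "rot": [0, 0, 0], "jaw": 0}, {"linear": [-0.001, -0.0333, 0.0041], "rot": [0, 0, 0], "jaw": 0}, {"linear": [-0.001, -0.038, 0.0051], "rot": [0, 0, 0], "jaw": 0}, {"linear": [-0.001, -0.0426, 0.0062], "rot": [0, 0, 0], "jaw": 0}, {"linear": [-0.001, -0.0473, 0.0073], "rot": [0, 0, 0], "jaw": 0}, {"linear": [-0.001, -0.0519, 0.0086], "rot": [0, 0, 0], "jaw": 0}, {"linear": [-0.001, -0.0565, 0.0099], "rot": [0, 0, 0], "jaw": 0}]}}

```text
clock: 9.25
eef_pos: [0.5558, 0.1709, 0.2835]
tcp_rot: [0.006, 1.0, -0.0, 0.001]
contact_force: [0.4, 0.6, 4.3]
opening: 0.0102
finger_force: 41.1
```

Call:
{"method": "play_rows", "body": {"series": [{"linear": [0, -0.0057, 0.0018], "rot": [0, 0, 0], "jaw": 0}, {"linear": [0, -0.0114, 0.0038], "rot": [0, 0, 0], "jaw": 0}, {"linear": [0, -0.017, 0.0059], "rot": [0, 0, 0], "jaw": 0}, {"linear": [0, -0.0226, 0.0081], "rot": [0, 0, 0], "jaw": 0}, {"linear": [0, -0.0281, 0.0105], "rot": [0, 0, 0], "jaw": 0}, {"linear": [0, -0.0335, 0.013], "rot": [0, 0, 0], "jaw": 0}, {"linear": [-0.001, -0.0389, 0.0157], "rot": [0, 0, 0], "jaw": 0}, {"linear": [-0.001, -0.0442, 0.0184], "rot": [0, 0, 0], "jaw": 0}, {"linear": [-0.001, -0.0494, 0.0213], "rot": [0, 0, 0], "jaw": 0}, {"linear": [-0.001, -0.0546, 0.0244], "rot": [0, 0, 0], "jaw": 0}, {"linear": [-0.001, -0.0597, 0.0276], "rot": [0, 0, 0], "jaw": 0}, {"linear": [-0.001, -0.0647, 0.0308], "rot": [0, 0, 0], "jaw": 0}]}}

```text
clock: 10.45
eef_pos: [0.5566, 0.1066, 0.2521]
tcp_rot: [0.005, 1.0, 0.0, 0.001]
contact_force: [6.6, 0.1, 1.6]
opening: 0.0103
finger_force: 42.4
```

Call:
{"method": "play_rows", "body": {"series": [{"linear": [-0.001, -0.0049, 0.0035], "rot": [0, 0, 0], "jaw": 0}, {"linear": [-0.001, -0.0097, 0.007], "rot": [0, 0, 0], "jaw": 0}, {"linear": [-0.001, -0.0145, 0.0107], "rot": [0, 0, 0], "jaw": 0}, {"linear": [-0.002, -0.0191, 0.0144], "rot": [0, 0, 0], "jaw": 0}, {"linear": [-0.002, -0.0236, 0.0183], "rot": [0, 0, 0], "jaw": 0}, {"linear": [-0.002, -0.0281, 0.0223], "rot": [0, 0, 0], "jaw": 0}, {"linear": [-0.002, -0.0325, 0.0264], "rot": [0, 0, 0], "jaw": 0}, {"linear": [-0.003, -0.0367, 0.0307], "rot": [0, 0, 0], "jaw": 0}, {"linear": [-0.003, -0.0408, 0.035], "rot": [0, 0, 0], "jaw": 0}, {"linear": [-0.003, -0.0449, 0.0394], "rot": [0, 0, 0], "jaw": 0}, {"linear": [-0.003, -0.0488, 0.044], "rot": [0, 0, 0], "jaw": 0}, {"linear": [-0.003, -0.0526, 0.0486], "rot": [0, 0, 0], "jaw": 0}]}}

```text
clock: 11.65
eef_pos: [0.5572, 0.0538, 0.203]
tcp_rot: [0.005, 1.0, -0.0, -0.001]
contact_force: [-4.5, -2.1, 2.6]
opening: 0.0106
finger_force: 44.2
```

Call:
{"method": "play_rows", "body": {"series": [{"linear": [0.001, -0.003, 0.0038], "rot": [0, 0, 0], "jaw": 0}, {"linear": [0.001, -0.0059, 0.0076], "rot": [0, 0, 0], "jaw": 0}, {"linear": [0.001, -0.0087, 0.0115], "rot": [0, 0, 0], "jaw": 0}, {"linear": [0.001, -0.0114, 0.0154], "rot": [0, 0, 0], "jaw": 0}, {"linear": [0.001, -0.014, 0.0194], "rot": [0, 0, 0], "jaw": 0}, {"linear": [0.001, -0.0166, 0.0235], "rot": [0, 0, 0], "jaw": 0}, {"linear": [0.001, -0.0191, 0.0276], "rot": [0, 0, 0], "jaw": 0}, {"linear": [0.001, -0.0215, 0.0317], "rot": [0, 0, 0], "jaw": 0}, {"linear": [0.001, -0.0238, 0.0359], "rot": [0, 0, 0], "jaw": 0}, {"linear": [0.001, -0.0261, 0.0401], "rot": [0, 0, 0], "jaw": 0}, {"linear": [0.001, -0.0282, 0.0444], "rot": [0, 0, 0], "jaw": 0}, {"linear": [0.001, -0.0303, 0.0487], "rot": [0, 0, 0], "jaw": 0}]}}

```text
clock: 12.85
eef_pos: [0.5576, 0.0235, 0.155]
tcp_rot: [0.005, 1.0, -0.0, 0.001]
contact_force: [2.7, -4.2, 1.2]
opening: 0.0105
finger_force: 45.5
```

Call:
{"method": "play_rows", "body": {"series": [{"linear": [0, -0.002, 0.0044], "rot": [0, 0, 0], "jaw": 0}, {"linear": [0, -0.0039, 0.0088], "rot": [0, 0, 0], "jaw": 0}, {"linear": [0, -0.0057, 0.0132], "rot": [0, 0, 0], "jaw": 0}, {"linear": [0, -0.0074, 0.0177], "rot": [0, 0, 0], "jaw": 0}, {"linear": [0, -0.009, 0.0222], "rot": [0, 0, 0], "jaw": 0}, {"linear": [0, -0.0105, 0.0268], "rot": [0, 0, 0], "jaw": 0}, {"linear": [0, -0.012, 0.0313], "rot": [0, 0, 0], "jaw": 0}, {"linear": [0, -0.013, 0.0348], "rot": [0, 0, 0], "jaw": 0}, {"linear": [0, -0.014, 0.0382], "rot": [0, 0, 0], "jaw": 0}, {"linear": [0, -0.0146, 0.0405], "rot": [0, 0, 0], "jaw": 0}, {"linear": [0, -0.0152, 0.0429], "rot": [0, 0, 0], "jaw": 0}, {"linear": [0, -0.0158, 0.0452], "rot": [0, 0, 0], "jaw": 0}]}}

```text
clock: 14.05
eef_pos: [0.5579, 0.0069, 0.11]
tcp_rot: [0.006, 1.0, -0.001, 0.001]
contact_force: [2.3, -7.1, 0.1]
opening: 0.0102
finger_force: 46.6
```

Call:
{"method": "play_rows", "body": {"series": [{"linear": [0, 0.001, 0.001], "rot": [0, 0, 0], "jaw": 0}, {"linear": [0, 0.002, 0.002], "rot": [0, 0, 0], "jaw": 0}, {"linear": [0, 0.002, 0.003], "rot": [0, 0, 0], "jaw": 0}, {"linear": [0, 0.002, 0.003], "rot": [0, 0, 0], "jaw": 0}]}}

```text
clock: 14.45
eef_pos: [0.5579, 0.0061, 0.1072]
tcp_rot: [0.006, 1.0, -0.004, 0.001]
contact_force: [2.2, -15.1, 0.8]
opening: 0.0105
finger_force: 47.0
```

Call:
{"method": "play_rows", "body": {"series": [{"linear": [0, -0.003, 0.001], "rot": [0, 0, 0], "jaw": 0}, {"linear": [0, -0.004, 0.002], "rot": [0, 0, 0], "jaw": 0}, {"linear": [0, -0.004, 0.003], "rot": [0, 0, 0], "jaw": 0}, {"linear": [0, -0.004, 0.003], "rot": [0, 0, 0], "jaw": 0}]}}

```text
clock: 14.85
eef_pos: [0.5578, 0.0054, 0.1038]
tcp_rot: [0.006, 1.0, -0.001, 0.001]
contact_force: [4.4, -5.8, -2.2]
opening: 0.0104
finger_force: 46.5
```

Call:
{"method": "play_rows", "body": {"series": [{"linear": [0, -0.001, 0.001], "rot": [0, 0, 0], "jaw": 0}, {"linear": [0, -0.001, 0.002], "rot": [0, 0, 0], "jaw": 0}, {"linear": [0, -0.001, 0.003], "rot": [0, 0, 0], "jaw": 0}, {"linear": [0, -0.001, 0.003], "rot": [0, 0, 0], "jaw": 0}]}}

```text
clock: 15.25
eef_pos: [0.558, 0.0053, 0.1034]
tcp_rot: [0.005, 1.0, 0.0, 0.002]
contact_force: [-2.3, -2.7, 18.2]
opening: 0.0103
finger_force: 48.5
```

Run:
```python
from h import *
a=arm.get_image("scene")[170:290,205:345];b=arm.get_image("side")[135:255,185:325]
f=lambda i:cv2.resize(i,(400,343),interpolation=2)
wr=cv2.resize(arm.get_image("wrist")[60:340],None,fx=.9,fy=.9)
m=np.zeros((600,800,3),np.uint8);m[:343,:400]=f(a);m[:343,400:]=f(b);m[343:343+min(257,wr.shape[0]),:wr.shape[1]]=wr[:257]
cv2.imwrite("pics/m1.png",m);s=arm.observe();print(s["eef_pos"],s["contact_force"])
```

```text
[0.55797523 0.00532063 0.10342744] [-2.0104381  -2.51597005 17.79376563]
```

View pics/m1.png

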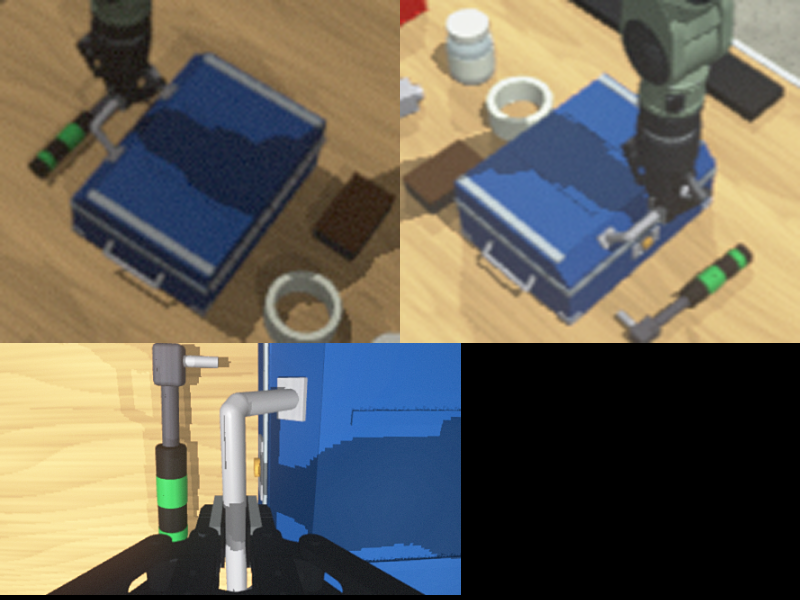

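Call:
{"method": "play_rows", "body": {"series": [{"linear": [0, 0, -0.002], "rot": [0, 0, 0], "jaw": 0.006}, {"linear": [0, 0, -0.002], "rot": [0, 0, 0], "jaw": 0.02}, {"linear": [0, 0, -0.002], "rot": [0, 0, 0], "jaw": 0.03}, {"linear": [0, 0, -0.002], "rot": [0, 0, 0], "jaw": 0.03}, {"linear": [0, 0, -0.01], "rot": [0, 0, 0], "jaw": 0.03}, {"linear": [0, 0, -0.02], "rot": [0, 0, 0], "jaw": 0.03}, {"linear": [0, 0, -0.04], "rot": [0, 0, 0], "jaw": 0.03}, {"linear": [0, 0, -0.07], "rot": [0, 0, 0], "jaw": 0.03}, {"linear": [0, 0, -0.1], "rot": [0, 0, 0], "jaw": 0.03}, {"linear": [0, 0, -0.14], "rot": [0, 0, 0], "jaw": 0.03}, {"linear": [0, 0, -0.14], "rot": [0, 0, 0], "jaw": 0.03}]}}

```text
clock: 16.5
eef_pos: [0.56, 0.005, 0.2475]
tcp_rot: [0.005, 1.0, -0.001, 0.005]
contact_force: [0.6, -0.5, 0.5]
opening: 0.0302
finger_force: 0.0
```

Run:
```python
from h import *
s=arm.observe();im=arm.get_image("scene")[170:290,205:345];old=cv2.imread("pics/m1.png")[:343,:400]
d=cv2.absdiff(cv2.resize(im,(400,343),interpolation=2),old).max(2)
print(s["eef_pos"],s["contact_force"],s["opening"], "lid-region change", np.percentile(d[150:300,80:330],[50,95,99]))
```

```text
[0.55995846 0.00496483 0.24751559] [ 0.55304274 -0.49009891  0.47770134] 0.030193824774565895 lid-region change [ 4. 16. 41.]
```

The lid region looks the same after release (the few changed pixels fit the arm's moved shadow), and the tool reads no contact force. I'm handing the job in.

```bash
python3 -c "
from bench import arm
print(arm.sign_off())"
```

```text
the job is handed in; nothing more can be done
None
```

I broke the stay at its red knuckle with the lid still up, lowered the lid by its handle until it sat firmly on the rim, and let go. The arm ended clear at 16.5 s, touching nothing, and the bystanders in view looked unmoved.

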